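Load a vial rack under the fraction collector's overhang and latch it

TASK

Load the blue vial rack into the fraction collector: set it upright between the two guide rails with its black grip fin towards the open mouth, and slide it along the lane under the white overhang until it is fully home against the end stop. Then swing the red latch bar fully shut behind it and let go. Keep the rack upright on the way (the vials are full) and leave the jar, the carton and the binder where they are.

Things in the scene. Friction and masses are not known exactly. Their poses are not given: they have to be found in the camera images.
- rack: Loose blue vial rack, 150 (x) x 64 (y) x 50 mm, about 0.4 kg; amber vials with white caps rise to 58 mm above its underside at the front (x -28 to +72). Origin: centre of its underside; +x points to its front end (vials, goes in first), z up. Its black grip fin stands on the rear end. Starts upright on the bench, left or right of the collector.
- collector: White fraction collector, fixed on the bench, lane open towards the robot. Origin on the bench under the loaded rack's centre; +x = sliding-in direction (away from the robot, turned up to 0.25 rad), z up. Aluminium lane floor, top 10 mm above the bench, x -210 to +90, 150 mm wide. Behind (x 90 to 210) a housing 240 wide, 108 high, with a column and arm up to 220 mm high over x 35 to 185.
- bay (a point): Point on the lane floor where the rack's origin lies when fully home, rack heading along this frame's x (axes as the collector's). Black rubber end stop with its face at x = +75. Two steel guide rails, 14 mm high above the floor: inner faces 70 mm apart (y = +-35) from x = -100 to 0, flaring outwards from x = -100 to about 80 mm apart at x = -159.
- latch (a joint): Angle (rad) of the red latch bar about its vertical pivot (collector x -85, y +50 mm): 0 = fully shut across the lane (stop); grows to 2.1 as it swings out to the mouth and left side. Light friction, stays put. At q the knob is at x = -85 - 100 sin q, y = 50 - 100 cos q. Bar 12 mm wide, 18 to 26 mm above the lane floor; shut, it clears the home rack's rear by 4 mm. Starts open (1.55 to 2.0).
- latch_knob (a point): Top centre of the upright red knob, 20 mm diameter, at the free end of the latch bar, 100 mm from the pivot; the knob's top is 72 mm above the lane floor and it stands 46 mm clear above the bar. Can be pinched from above or pushed.
- overhang (a point): Middle of the lower front edge of the white overhang that bridges the lane, 66 mm above the lane floor, at collector x = 0. The overhang reaches from x = 0 to 90, y = +-75, its top 95 mm above the lane floor, and stands on side pillars (inner faces at y = +-44). Axes as the collector's.
- rack_fin (a point): Point in the rack's black upright grip fin (rack x -50, y 0, 80 mm above the underside), a good TCP height. Fin: 40 mm long (rack x -70 to -30), 14 mm thick (y), 50 to 96 mm above the underside. Pinch it across y from above, firmly (60 to 90 N): the rack's centre of mass lies about 33 mm in front of the fin's centre. Axes as the rack's.
- jar: Amber jar with white cap, 80 mm diameter, 100 mm tall, loose; origin at centre of its underside. Bystander, on the other side of the collector from the rack.
- carton: Cardboard carton 150 x 120 x 70 mm, loose; origin at centre of its underside. Bystander.
- binder: Small white ring binder lying flat, 214 x 150 x 34 mm, loose; origin at centre of its underside. Bystander.
There are look-alikes about, which are no part of the job. What is meant by the rack is not turquoise, and is the larger of those in its own colour.

How it is judged:
On the way:
1. the rack stands in the lane, on its floor between the rails, slid in under the overhang to within 15 mm of home (x of rack in the frame of bay above -0.015 m and y of rack in the frame of bay between -0.006 and 0.006 m and z of rack in the frame of bay between -0.004 and 0.004 m and angle between the x axis of rack and the x axis of bay, either way round below 0.08 rad and angle between rack's own z axis and vertical below 0.05 rad and x of rack_fin in the frame of bay below -0.03 m), for 0.2 s.
At the end, for the whole second after the job is handed in: The rack stands on the lane floor (height within 4 mm) under the overhang, fin towards the mouth, within 7 mm of the home position along the lane and 6 mm across it, in line with it within 0.08 rad and upright within 0.05 rad, at rest; the latch is shut to less than 0.10 rad and at rest (x of rack in the frame of bay between -0.007 and 0.004 m and y of rack in the frame of bay between -0.006 and 0.006 m and z of rack in the frame of bay between -0.004 and 0.004 m and angle between the x axis of rack and the x axis of bay, either way round below 0.08 rad and angle between rack's own z axis and vertical below 0.05 rad and value of joint latch below 0.1 rad and linear speed of rack below 0.01 m/s and velocity of joint latch between -0.05 and 0.05 rad/s and x of rack_fin in the frame of bay below -0.03 m); the robot touches nothing.
It fails at once if the rack is tipped by more than 0.5 rad (angle between rack's own z axis and vertical above 0.5 rad).
It fails at once if the jar is moved by more than 30 mm or tipped over (distance of jar from where it was at the start of the episode above 0.03 m or angle between jar's own z axis and vertical above 0.5 rad).
It fails at once if the cardboard carton is moved by more than 30 mm or tipped over (distance of carton from where it was at the start of the episode above 0.03 m or angle between carton's own z axis and vertical above 0.5 rad).
It fails at once if the binder is moved by more than 30 mm or tipped over (distance of binder from where it was at the start of the episode above 0.03 m or angle between binder's own z axis and vertical above 0.5 rad).
It also fails if it takes over 64 s, if anything falls off the work surface, if the arm or the gripper's body presses on something with over 40 N, if the wrist force passes 120 N, or if a joint passes its speed limit or range.

ROBOT

A 7-joint arm with a two-finger parallel gripper is mounted at the origin on the work surface. World frame = base frame: x ahead of the robot, y to its left, z up, the work surface at z = 0. Lengths are in m, angles in rad, forces in N, time in s.
With the tool pointing down it reaches from about 0.35 to 0.9 m from the base axis. Payload 8.1 kg.
Tool frame: the origin (TCP) lies between the finger pads, 19 mm behind the fingertips; this is the grasp point; z points along the fingers, y is the line along which they close (so a half turn about z gives the same grasp; the last joint's range is limited). The gripper opens to 92 mm and grips with 3 to 60 N. Pads are 19 mm wide; open, the fingers measure 130 mm over their backs; the gripper's body (75 mm by 190 mm) begins 47 mm behind the grasp point.
Start: joints at [-1.267, 0.434, 0.025, 1.573, -0.012, 1.134, -0.075], TCP at [0.247, 0.574, 0.246] pointing down, gripper open.
Joint ranges: [-2.62, 2.62], [-0.44, 2.09], [-1.27, 1.32], [0.08, 2.57], [-1.32, 4.46], [0.12, 2], [-2.74, 2.74]. Speed limits (rad/s): [2.22, 2.22, 3.01, 3.01, 3.14, 3.14, 3.14].

INTERFACE

Orientations are given as a rotation vector (axis times angle).
In Python, from cell import arm gives the robot as it stands.
- The arm moves only by the shell command python3 -m pendant 'ROWS' [FORCE]. ROWS is a JSON object of lists of equal length, an entry for each row: "slide": the shift along the tool's x, y, z in units of 0.3 m (1.0 is 0.3 m), a list of three; "dr": the turn, a rotation vector about the tool's x, y, z in units of 0.12 rad (1.0 is 0.12 rad), a list of three; "claw": the opening, from 0 (shut) to 1 (fully open). In form: {"slide": [[tx, ty, tz], ...], "dr": [[ax, ay, az], ...], "claw": [claw, ...]}. A call has 1 to 10 rows; each row shifts and turns the commanded pose from where the row before left it, along the tool's axes as they then stand; what a row does not reach is not made up. A row lasts 1/10 s, in which the tool goes at most 50 mm and 8.59 degrees, less where a joint would pass 70% of its speed; a pose out of reach is approached as far as the arm can. A call with a number of a shift or a turn outside -1 to 1 is refused whole. A call with a gripper value outside its range is refused whole. The fingers move at their own pace and stop on an object; FORCE is the grip in N (left out, the last holds). Time passes only in rows, so rows that do not move let the fingers close. It gives the time, the measured TCP pose, the force, the opening and the grip force at its end, in the units of the state.
- arm.observe(): the state, without advancing time (a new reading comes with each control period).
- arm.get_image(name): name is "scene" or "top" or "wrist"; returns the picture (480x640x3 uint8, red, green, blue); there is no depth.
- arm.calibration(name): a dict with "K" (3x3 intrinsics, pixels), "xyz" and "orientation" of the camera in the world. Camera axes: x right, y up, looking along -z (the intrinsics and any distortion apply to the point x, -y, -z); pixel columns grow to the right and rows downward; lengths in m; the calibration is good to about 2 mm. A picture is of the moment at which its call begins: read the wrist's pose just before it. calibration takes no time and is no camera call; for the wrist camera it gives the pose at the moment of the call.
- arm.sign_off(): hands the job in; it is judged then, once.
The state is a dict: "clock": time; "joints": joint angles; "dq": joint speeds; "joint_efforts": joint torques, N m; "position": TCP position; "ee_rot": TCP orientation; "force": force on the tool from outside, world axes, zero at the start; "ft_torque": the same for the moment, N m; "width": opening from 0.0 (shut) to 1.0 (fully open); "gripper_force": force on a finger pad.
Only numpy, scipy, OpenCV 4.12 (cv2) and the standard library are available. Lean on these libraries where they do the work, as an engineer would, in place of code of your own. Each camera call takes 0.05 s, during which the arm holds its last target. There are 200 camera calls.

## Working session

There is one attempt and no reset: what is moved stays moved. The work goes in short steps, Python scripts to look and compute and a shell command to move; the robot and the scene stay as the last step left them, time stands still between calls to the robot, and variables do not carry over. Pictures are saved under pics/ and viewed, at most 10 in all, crops included, and the job is handed in when it is done.

```bash
mkdir -p pics; ls; python3 - <<'E'
from cell import arm
import cv2,numpy as np
s=arm.observe();print({k:np.round(v,3) for k,v in s.items()})
for n in("scene","top"):
    c=arm.calibration(n);print(n,{k:np.round(v,4).tolist() if k!='dist' else v for k,v in c.items()})
    cv2.imwrite(f"pics/{n}0.png",arm.get_image(n)[...,::-1])
E
```

```text
pics
{'clock': np.float64(0.0), 'joints': array([-1.267,  0.435,  0.025,  1.574, -0.012,  1.134, -0.075]), 'dq': array([-0.001,  0.001,  0.001, -0.001, -0.001,  0.001,  0.   ]), 'joint_efforts': array([-2.0000e-03, -6.6783e+01,  9.8400e-01, -3.1447e+01, -6.1000e-02,
        4.2000e-02,  0.0000e+00]), 'position': array([0.247, 0.574, 0.245]), 'ee_rot': array([-6.350e-01, -3.077e+00,  3.000e-03]), 'force': array([0.632, 0.763, 0.367]), 'ft_torque': array([0.007, 0.047, 0.05 ]), 'gripper_force': np.float64(0.0), 'width': np.float64(1.002)}
scene {'K': [[470.4634, 0.0, 317.1302], [0.0, 470.4634, 235.9542], [0.0, 0.0, 1.0]], 'xyz': [1.1244, -0.5302, 1.1423], 'orientation': [0.623, 0.2774, 0.8518]}
top {'K': [[437.8076, 0.0, 325.1413], [0.0, 437.8076, 235.3508], [0.0, 0.0, 1.0]], 'xyz': [0.2659, -0.0223, 1.4971], 'orientation': [0.1355, -0.1003, -1.5795]}
```

View pics/top0.png

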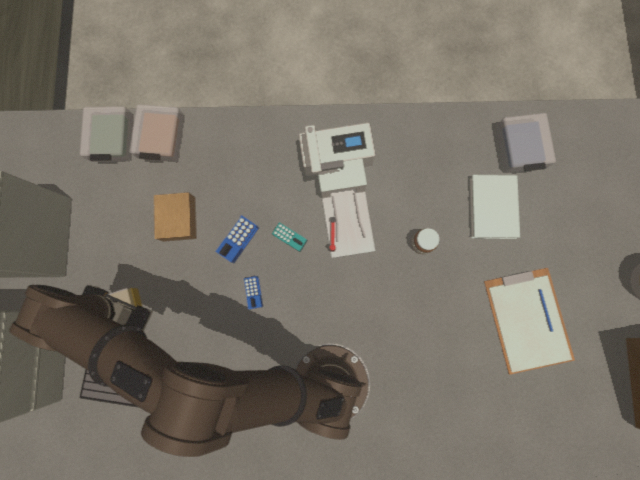

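View pics/scene0.png

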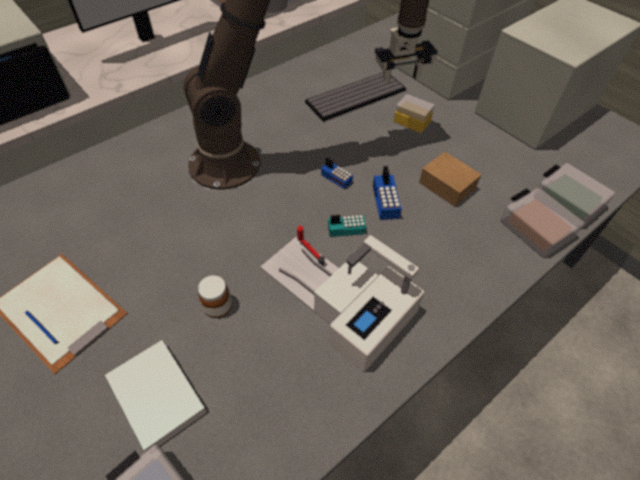

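The top view (left ≈ +y, up ≈ +x) shows the large blue rack at about (238,239), with its fin at the lower left near (226,250) and its front towards the upper right. The small blue and turquoise racks are decoys. The collector lane is at about (348,225), the red knob near (333,247), the jar at (427,240), the carton at (173,216) and the binder at (495,207). The scene view agrees: rack (387,197), knob (300,232).

```bash
cat > h.py <<'E'
from cell import arm
import cv2,numpy as np
from scipy.spatial.transform import Rotation as R
def cal(n):
    c=arm.calibration(n); return np.array(c["K"]),np.array(c["xyz"]),R.from_rotvec(c["orientation"]).as_matrix()
def ray(c,p):
    K,o,M=c; p=np.atleast_2d(p).astype(float)
    d=np.c_[(p[:,0]-K[0,2])/K[0,0],-(p[:,1]-K[1,2])/K[1,1],-np.ones(len(p))]@M.T
    return o,d
def onz(c,p,z):
    o,d=ray(c,p); return o+d*((z-o[2])/d[:,2])[:,None]
def proj(c,P):
    K,o,M=c; q=(np.atleast_2d(P)-o)@M; return np.c_[K[0,2]+K[0,0]*q[:,0]/-q[:,2],K[1,2]+K[1,1]*q[:,1]/q[:,2]]
def tri(c1,p1,c2,p2):
    (a,u),(b,v)=ray(c1,p1),ray(c2,p2); u,v=u[0],v[0]
    t=np.linalg.lstsq(np.c_[u,-v],b-a,rcond=None)[0]; P,Q=a+u*t[0],b+v*t[1]
    return (P+Q)/2,np.linalg.norm(P-Q)
def blobs(m,amin=20):
    n,l,s,c=cv2.connectedComponentsWithStats(m.astype(np.uint8)); 
    return sorted([(int(s[i,4]),c[i],(l==i)) for i in range(1,n) if s[i,4]>=amin],key=lambda b:-b[0])
def hsv(im): 
    h=cv2.cvtColor(im,cv2.COLOR_RGB2HSV).astype(int); return h[...,0],h[...,1],h[...,2]
E
python3 - <<'E'
from h import *
for n in("top","scene"):
    im=cv2.imread(f"pics/{n}0.png")[...,::-1].copy(); c=cal(n); H,S,V=hsv(im)
    b=blobs((H>106)&(H<125)&(S>130)&(V>50),30)[:4]
    for a,p,m in b:
        pts=np.argwhere(m)[:,::-1].astype(np.float32); r=cv2.minAreaRect(pts)
        box=onz(c,cv2.boxPoints(r),.05)
        print(n,"blue",a,p.round(1),onz(c,p,.04).round(3),box[:,:2].round(3).tolist())
    for a,p,m in blobs(((H<8)|(H>172))&(S>150)&(V>70),15)[:3]:
        q=np.argwhere(m)[:,::-1]; print(n,"red",a,p.round(1),q.min(0),q.max(0),onz(c,p,.03).round(3))
c=cal("top")
for k,p,z in (("floor",(331,256),.01),("floor",(374,250),.01),("floor",(323,199),.01),("floor",(364,192),.01),("fin",(226,250),.09),("knob",(333,248),.08),("jar",(428,239),.1)):
    print(k,onz(c,p,z).round(3))
E
```

```text
top blue 302 [235.8 245.4] [[0.456 0.311 0.04 ]] [[0.442, 0.378], [0.551, 0.279], [0.505, 0.229], [0.397, 0.328]]
top blue 111 [254.7 300.3] [[0.272 0.244 0.04 ]] [[0.301, 0.271], [0.306, 0.229], [0.252, 0.221], [0.247, 0.263]]
top red 53 [332.2 237.6] [330 223] [334 249] [[ 0.48  -0.014  0.03 ]]
scene blue 468 [384.6 198. ] [[0.492 0.292 0.04 ]] [[0.402, 0.314], [0.431, 0.385], [0.584, 0.273], [0.556, 0.208]]
scene blue 210 [333.9 175.1] [[0.313 0.233 0.04 ]] [[0.277, 0.194], [0.245, 0.255], [0.365, 0.275], [0.393, 0.215]]
scene blue 88 [ 40.8 326.8] [[ 0.257 -0.709  0.04 ]] [[0.2, -0.723], [0.198, -0.719], [0.328, -0.693], [0.329, -0.697]]
scene red 160 [305.7 241.3] [297 226] [319 257] [[ 0.463 -0.006  0.03 ]]
floor [[ 0.419 -0.009  0.01 ]]
floor [[ 0.438 -0.156  0.01 ]]
floor [[0.619 0.016 0.01 ]]
floor [[ 0.641 -0.127  0.01 ]]
fin [[0.435 0.331 0.09 ]]
knob [[ 0.438 -0.017  0.08 ]]
jar [[ 0.461 -0.322  0.1  ]]
```

```bash
cat >> h.py <<'E'
def plan(pos,yaw_y=None,n=1):
    """shift (units 0.3 m) in present tool axes to world pos; turn (units .12 rad) about tool z so tool y heads yaw_y"""
    s=arm.observe(); M=R.from_rotvec(s["ee_rot"]).as_matrix()
    d=(np.array(pos)-s["position"])@M/0.3
    print("pos",np.round(s["position"],4),"axes x",M[:,0].round(3),"y",M[:,1].round(3),"z",M[:,2].round(3),"j7",round(s["joints"][6],2),"t",round(s["clock"],2),"F",np.round(s["force"],1),"w",round(s["width"],3),"gf",round(s["gripper_force"],1))
    print("slide total",d.round(3),"per row/%d"%n,(d/n).round(4),"mm/row",round(np.linalg.norm(d)*300/n,1))
    if yaw_y is not None:
        yaw=np.array([np.cos(yaw_y),np.sin(yaw_y),0])
        a=np.arctan2(-yaw@M[:,0],yaw@M[:,1]); print("dr z total",(a/0.12).round(3)," tilt dr", (np.cross(M[:,2],[0,0,-1])@M/0.12).round(3))
E
python3 -m pendant '{"slide":[[-0.128,-0.067,0],[-0.128,-0.067,0],[-0.128,-0.067,0],[-0.128,-0.067,0],[-0.128,-0.067,0],[-0.128,-0.067,0],[-0.128,-0.067,0],[0,0,0],[0,0,0]],"dr":[[0,0,0.45],[0,0,0.45],[0,0,0.45],[0,0,0.45],[0,0,0.45],[0,0,0.45],[0,0,0],[0,0,0],[0,0,0]],"claw":[0.6,0.6,0.6,0.6,0.6,0.6,0.6,0.6,0.6]}' 80
python3 - <<'E'
from h import *
plan([0.437,0.338,0.25],np.deg2rad(47.5))
c=cal("wrist");print(c[0].round(1).tolist(),c[1].round(3),c[2].round(2).tolist())
im=arm.get_image("wrist");cv2.imwrite("pics/w1.png",im[...,::-1]); np.savez("w1.npz",K=c[0],o=c[1],M=c[2])
E
```

```text
clock: 1.0
position: [0.3974, 0.3113, 0.2455]
ee_rot: [-1.126, -2.933, 0.0]
force: [-1.0, 0.6, 0.5]
width: 0.604
gripper_force: 0.0
pos [0.3974 0.3113 0.2455] axes x [-0.743  0.669  0.   ] y [ 0.669  0.743 -0.   ] z [-0.  0. -1.] j7 0.12 t 1.0 F [-1.   0.6  0.5] w 0.604 gf 0.0
slide total [-0.038  0.154 -0.015] per row/1 [-0.0385  0.1545 -0.015 ] mm/row 48.0
dr z total 0.071  tilt dr [-0.001 -0.002  0.   ]
[[386.3, 0.0, 316.3], [0.0, 386.3, 234.7], [0.0, 0.0, 1.0]] [0.336 0.367 0.386] [[0.67, -0.71, -0.23], [0.74, 0.64, 0.2], [-0.0, -0.3, 0.95]]
```

View pics/w1.png

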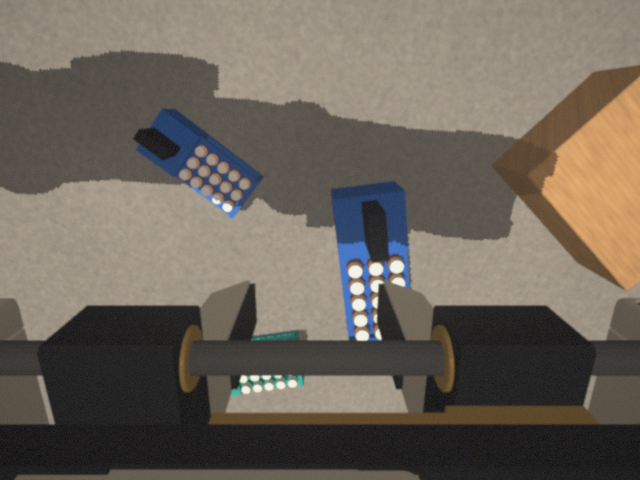

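The wrist view shows the target rack at about (370,260) with its fin top near (375,230) and the front partly hidden by a finger. The small blue rack is at (200,160), turquoise at (270,365) and the carton at the right. I'll move on so the rack lies directly below the camera.

```bash

python3 -m pendant '{"slide":[[-0.105,0.051,0],[-0.105,0.051,0],[-0.105,0.051,0],[0,0,0],[0,0,0]],"dr":[[0,0,0],[0,0,0],[0,0,0],[0,0,0],[0,0,0]],"claw":[0.6,0.6,0.6,0.6,0.6]}'
python3 - <<'E'
from h import *
c=cal("wrist"); im=arm.get_image("wrist");cv2.imwrite("pics/w2.png",im[...,::-1]); np.savez("w2.npz",K=c[0],o=c[1],M=c[2])
d=np.load("w1.npz");C={1:(d["K"],d["o"],d["M"]),2:c}
out={}
for k in(1,2):
    im=cv2.imread(f"pics/w{k}.png")[...,::-1].copy();H,S,V=hsv(im)
    m=(H>106)&(H<125)&(S>120)&(V>40); m[290:]=0
    for a,p,q in blobs(m,1500):
        hull=cv2.convexHull(np.argwhere(q)[:,::-1].astype(np.int32)); ins=np.zeros(m.shape,np.uint8);cv2.fillConvexPoly(ins,hull,1)
        r=cv2.minAreaRect(hull.astype(np.float32));print(k,"blue",a,p.round(1),np.round(cv2.boxPoints(r),1).tolist())
        for a2,p2,q2 in blobs((V<45)&(S<140)&(ins>0),150)[:1]:
            r=cv2.minAreaRect(np.argwhere(q2)[:,::-1].astype(np.float32)); bp=cv2.boxPoints(r)
            print("  fin",a2,p2.round(1),np.round(bp,1).tolist(),"on z.096",onz(C[k],bp,.096)[:,:2].round(4).tolist())
        for a2,p2,q2 in blobs((S<60)&(V>150)&(ins>0),40): print("  cap",a2,p2.round(1),onz(C[k],p2,.058).round(4).tolist())
E
```

```text
clock: 1.55
position: [0.4978, 0.2844, 0.2448]
ee_rot: [-1.121, -2.934, 0.001]
force: [-1.0, 0.7, -0.2]
width: 0.596
gripper_force: 0.0
1 blue 4249 [368.6 224.6] [[331.5, 185.39999389648438], [403.29998779296875, 181.3000030517578], [409.3999938964844, 286.8999938964844], [337.6000061035156, 291.1000061035156]]
  fin 782 [373.7 222.8] [[361.8999938964844, 202.10000610351562], [382.6000061035156, 199.89999389648438], [388.1000061035156, 251.6999969482422], [367.3999938964844, 253.89999389648438]] on z.096 [[0.4082, 0.3487], [0.4175, 0.3616], [0.4533, 0.3383], [0.4437, 0.3248]]
  cap 170 [396.1 266.2] [[0.4846, 0.3311, 0.058]]
  cap 163 [375.3 268.8] [[0.4739, 0.3154, 0.058]]
  cap 163 [354.9 271. ] [[0.4631, 0.3, 0.058]]
  cap 106 [398.3 281.2] [[0.4977, 0.3234, 0.058]]
  cap 104 [375.3 283.8] [[0.4856, 0.3059, 0.058]]
  cap 102 [356.4 285.8] [[0.4754, 0.2915, 0.058]]
1 blue 2808 [193.6 148.6] [[134.0, 147.60000610351562], [165.89999389648438, 103.5], [263.70001220703125, 174.1999969482422], [231.8000030517578, 218.3000030517578]]
  fin 659 [159. 144.] [[138.89999389648438, 142.0], [1
[... 2236 characters left out ...]
00030517578, 120.0]]
  fin 665 [88.1 23.5] [[66.0999984741211, 18.700000762939453], [77.19999694824219, 4.5], [111.19999694824219, 31.0], [100.19999694824219, 45.20000076293945]] on z.096 [[0.2806, 0.2544], [0.2803, 0.2667], [0.3054, 0.2712], [0.3059, 0.2587]]
  cap 54 [180.4  72.5] [[0.343, 0.2797, 0.058]]
  cap 51 [172.   85.6] [[0.3451, 0.2675, 0.058]]
  cap 50 [168.   62.7] [[0.3318, 0.2777, 0.058]]
  cap 48 [160.1  76.7] [[0.3344, 0.2655, 0.058]]
  cap 48 [163.8  98.8] [[0.3473, 0.2552, 0.058]]
  cap 46 [155.8  53.2] [[0.3211, 0.2758, 0.058]]
  cap 46 [151.7  89.7] [[0.3364, 0.2532, 0.058]]
  cap 45 [147.8  66.9] [[0.3233, 0.2637, 0.058]]
  cap 43 [139.3  80.4] [[0.3253, 0.2511, 0.058]]
```

View pics/w2.png

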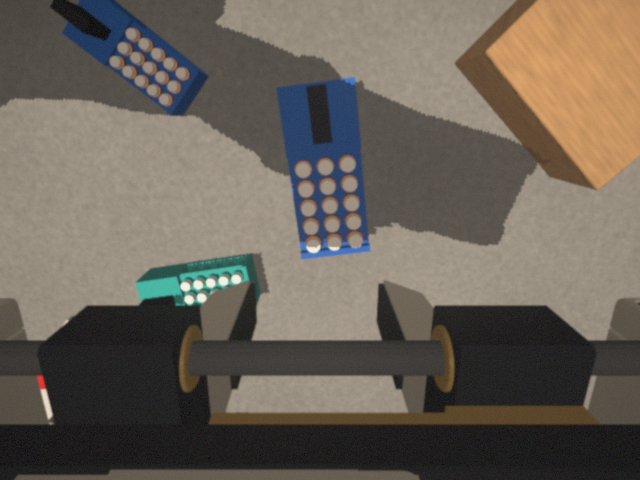

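The rack is now fully visible: fin at (319,114), a 3x5 cap grid with centre (330,206). The cap positions on z=0.058 agree between the two views to 0.3 mm, which confirms both height and pose. Rack heading is about -34.9° and the fin is at about (0.440, 0.339).

```bash
python3 - <<'E'
from h import *
def ld(k): d=np.load(f"w{k}.npz"); return d["K"],d["o"],d["M"]
a,b=ld(1),ld(2)
for p,q in(((396.1,266.2),(347.4,164.)),((375.3,268.8),(324.9,166.8)),((373.7,222.8),(319,114))): P,e=tri(a,p,b,q);print(P.round(4),e.round(4))
plan([0.440,0.339,0.13],np.deg2rad(55.1),5)
E
```

```text
[0.4844 0.3313 0.0586] 0.0001
[0.4735 0.3156 0.0591] 0.0002
[0.4389 0.3411 0.0577] 0.002
pos [0.497  0.2848 0.2449] axes x [-0.746  0.666  0.001] y [ 0.666  0.746 -0.001] z [-0.001 -0.    -1.   ] j7 0.31 t 1.6 F [-0.2  1.2 -0.7] w 0.601 gf 0.0
slide total [0.262 0.009 0.383] per row/5 [0.0524 0.0017 0.0767] mm/row 27.9
dr z total -0.998  tilt dr [-0.008 -0.008  0.   ]
```

```bash

python3 -m pendant '{"slide":[[0.087,0.003,0.05],[0.087,0.003,0.05],[0.087,0.003,0.1],[0,0,0.09],[0,0,0.09],[0,0,0],[0,0,0],[0,0,0]],"dr":[[0,0,0],[0,0,0],[0,0,0],[0,0,-0.5],[0,0,-0.5],[0,0,0],[0,0,0],[0,0,0]],"claw":[0.6,0.6,0.6,0.6,0.6,0.6,0.6,0.6]}'
python3 - <<'E'
from h import *
plan([0.440,0.339,0.08],np.deg2rad(55.1),3)
E
```

```text
clock: 2.4
position: [0.4419, 0.3385, 0.1331]
ee_rot: [0.946, 2.995, 0.003]
force: [0.4, -0.4, 0.5]
width: 0.599
gripper_force: 0.0
pos [0.4419 0.3385 0.1331] axes x [-0.819  0.574 -0.   ] y [0.574 0.819 0.002] z [ 0.001  0.002 -1.   ] j7 0.29 t 2.4 F [ 0.4 -0.4  0.5] w 0.599 gf 0.0
slide total [ 0.006 -0.003  0.177] per row/3 [ 0.0021 -0.0009  0.0589] mm/row 17.7
dr z total -0.021  tilt dr [0.018 0.002 0.   ]
```

```bash

python3 -m pendant '{"slide":[[0.002,0,0.059],[0.002,-0.002,0.059],[0.002,0,0.059],[0,0,0],[0,0,0],[0,0,0],[0,0,0],[0,0,0],[0,0,0],[0,0,0]],"dr":[[0,0,0],[0,0,0],[0,0,0],[0,0,0],[0,0,0],[0,0,0],[0,0,0],[0,0,0],[0,0,0],[0,0,0]],"claw":[0.6,0.6,0.6,0.6,0,0,0,0,0,0]}' 60
python3 - <<'E'
from h import *
plan([0.440,0.339,0.25],np.deg2rad(55.1),3)
E
```

```text
clock: 3.4
position: [0.4399, 0.3383, 0.0786]
ee_rot: [0.945, 2.996, 0.001]
force: [0.7, 1.2, -3.8]
width: 0.151
gripper_force: 60.0
pos [0.4399 0.3383 0.0786] axes x [-0.819  0.574 -0.   ] y [0.574 0.819 0.001] z [ 0.  0. -1.] j7 0.31 t 3.4 F [ 0.7  1.2 -3.8] w 0.151 gf 60.0
slide total [ 0.001  0.002 -0.571] per row/3 [ 0.0004  0.0008 -0.1904] mm/row 57.1
dr z total -0.015  tilt dr [0.005 0.    0.   ]
```

```bash

python3 -m pendant '{"slide":[[0,0,-0.03],[0,0,-0.06],[0,0,-0.1],[0,0,-0.12],[0,0,-0.12],[0,0,-0.12],[0,0,-0.12],[0,0,-0.12],[0,0,-0.1],[0,0,-0.04]],"dr":[[0,0,0],[0,0,0],[0,0,0],[0,0,0],[0,0,0],[0,0,0],[0,0,0],[0,0,0],[0,0,0],[0,0,0]],"claw":[0,0,0,0,0,0,0,0,0,0]}'
python3 - <<'E'
from h import *
plan([0.613,-0.058,0.36],np.deg2rad(97.4),12)
E
```

```text
clock: 4.4
position: [0.4402, 0.3383, 0.3606]
ee_rot: [0.945, 2.994, 0.005]
force: [0.7, -0.3, -3.6]
width: 0.15
gripper_force: 60.0
pos [0.4402 0.3383 0.3606] axes x [-0.819  0.574 -0.001] y [0.574 0.819 0.004] z [ 0.003  0.003 -1.   ] j7 0.26 t 4.4 F [ 0.7 -0.3 -3.6] w 0.15 gf 60.0
slide total [-1.23  -0.751 -0.   ] per row/12 [-0.1025 -0.0626 -0.    ] mm/row 36.0
dr z total -6.169  tilt dr [0.03  0.005 0.   ]
```

```bash

python3 -m pendant '{"slide":[[-0.06,-0.037,0],[-0.12,-0.073,0],[-0.136,-0.083,0],[-0.136,-0.083,0],[-0.136,-0.083,0],[-0.136,-0.083,0],[-0.136,-0.083,0],[-0.136,-0.083,0],[-0.136,-0.083,0],[-0.098,-0.06,0]],"dr":[[0,0,0],[0,0,0],[0,0,0],[0,0,0],[0,0,0],[0,0,0],[0,0,0],[0,0,0],[0,0,0],[0,0,0]],"claw":[0,0,0,0,0,0,0,0,0,0]}' && python3 -m pendant '{"slide":[[0,0,0],[0,0,0],[0,0,0],[0,0,0],[0,0,0],[0,0,0],[0,0,0],[0,0,0],[0,0,0],[0,0,0]],"dr":[[0,0,-0.5],[0,0,-0.8],[0,0,-0.8],[0,0,-0.8],[0,0,-0.8],[0,0,-0.8],[0,0,-0.8],[0,0,-0.8],[0,0,-0.07],[0,0,0]],"claw":[0,0,0,0,0,0,0,0,0,0]}'
python3 - <<'E'
from h import *
plan([0.613,-0.058,0.36],np.deg2rad(97.4),12)
c=cal("wrist"); im=arm.get_image("wrist");cv2.imwrite("pics/w3.png",im[...,::-1]); np.savez("w3.npz",K=c[0],o=c[1],M=c[2])
E
```

```text
clock: 5.4
position: [0.6126, -0.0619, 0.3561]
ee_rot: [-0.948, -2.993, 0.003]
force: [-1.1, 0.6, -3.8]
width: 0.153
gripper_force: 60.0
clock: 6.4
position: [0.6123, -0.0582, 0.3565]
ee_rot: [0.199, -3.133, -0.0]
force: [-0.3, -0.5, -3.4]
width: 0.146
gripper_force: 60.0
pos [ 0.6123 -0.0582  0.3565] axes x [-0.992 -0.127  0.002] y [-0.127  0.992  0.   ] z [-0.002  0.    -1.   ] j7 1.79 t 6.4 F [-0.3 -0.5 -3.4] w 0.146 gf 60.0
slide total [-0.002  0.    -0.012] per row/12 [-0.0002  0.     -0.001 ] mm/row 0.3
dr z total -0.018  tilt dr [ 0.002 -0.015  0.   ]
```

View pics/w3.png

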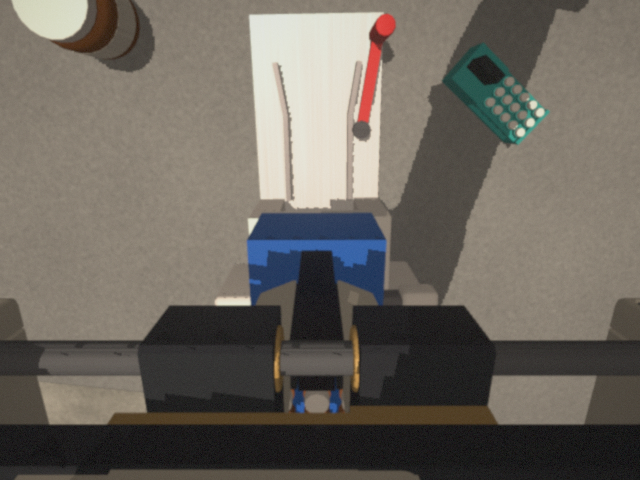

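The lane is clearly visible. The floor's mouth corners are near (250,15) and (383,13), and the rails run from (277,64)/(358,63) through bends at about row 105 to row 200. The latch pivot is at (361,129), the knob top at (385,24), and the jar is top left, well clear. I'll step back 45 mm for the second view and measure the rails in both.

```bash

python3 -m pendant '{"slide":[[0.07,0,0],[0.08,0,0],[0,0,0],[0,0,0],[0,0,0]],"dr":[[0,0,0],[0,0,0],[0,0,0],[0,0,0],[0,0,0]],"claw":[0,0,0,0,0]}'
python3 - <<'E'
from h import *
c=cal("wrist"); im=arm.get_image("wrist");cv2.imwrite("pics/w4.png",im[...,::-1]); np.savez("w4.npz",K=c[0],o=c[1],M=c[2])
for k in(3,4):
    im=cv2.imread(f"pics/w{k}.png"); g=cv2.GaussianBlur(cv2.cvtColor(im,cv2.COLOR_BGR2GRAY),(3,3),0); H,S,V=hsv(im[...,::-1].copy())
    off=0 if k==3 else 0
    for r in((130,160,185) if k==3 else (130,160,190)): print(k,r,"L",g[r,278:302].tolist(),"R",g[r,340:362].tolist())
    for a,p,m in blobs(((H<6)|(H>174))&(S>170)&(V>90),60)[:2]: q=np.argwhere(m)[:,::-1];print("red",a,p.round(1),q.min(0),q.max(0))
    g2=(V>150)&(S<60); 
    for r in(0,5,10,20,30,40): x=np.where(g2[r,200:420])[0]+200; print(r,x.min() if len(x) else None,x.max() if len(x) else None)
    print("col300",g[0:70:2,300].tolist())
E
```

```text
clock: 6.95
position: [0.5687, -0.0636, 0.3574]
ee_rot: [-0.203, 3.135, 0.0]
force: [1.1, -0.1, -4.1]
width: 0.146
gripper_force: 60.0
3 130 L [226, 225, 224, 223, 216, 202, 188, 180, 175, 162, 141, 129, 143, 178, 209, 223, 226, 227, 227, 227, 227, 227, 228, 228] R [224, 223, 223, 222, 221, 214, 191, 167, 162, 168, 164, 145, 115, 94, 90, 92, 93, 93, 93, 93, 92, 92]
3 160 L [225, 226, 226, 225, 222, 216, 202, 185, 175, 171, 160, 143, 140, 166, 201, 219, 223, 224, 226, 227, 226, 226, 226, 227] R [222, 223, 223, 222, 221, 215, 193, 168, 161, 166, 167, 164, 165, 183, 208, 220, 222, 222, 222, 223, 223, 223]
3 185 L [224, 224, 225, 225, 225, 222, 215, 200, 182, 171, 166, 155, 138, 131, 149, 183, 210, 221, 223, 224, 224, 223, 223, 224] R [221, 221, 221, 221, 219, 205, 178, 158, 158, 163, 164, 168, 185, 208, 219, 222, 222, 222, 221, 221, 221, 220]
red 622 [369.5  80.9] [359  42] [379 120]
red 306 [385.   25.1] [375  15] [394  35]
0 None None
5 None None
10 None None
20 248 375
30 249 370
40 250 369
col300 [126, 127, 128, 128, 127, 127, 139, 201, 224, 225, 225, 225, 225, 225, 225, 226, 225, 2
[... 451 characters left out ...]
27, 227] R [224, 223, 223, 222, 216, 196, 171, 164, 168, 169, 165, 155, 143, 132, 116, 100, 93, 95, 97, 97, 96, 96]
4 190 L [223, 225, 225, 225, 223, 220, 211, 194, 178, 170, 163, 148, 132, 137, 166, 200, 218, 223, 224, 224, 225, 225, 226, 226] R [222, 222, 222, 221, 214, 192, 166, 159, 163, 164, 162, 165, 184, 208, 220, 222, 222, 222, 222, 222, 222, 222]
red 567 [367.6 122.5] [358  86] [377 158]
red 258 [382.7  73.7] [374  64] [391  83]
0 None None
5 None None
10 None None
20 None None
30 None None
40 None None
col300 [129, 130, 131, 132, 131, 129, 129, 128, 126, 129, 131, 132, 130, 130, 131, 129, 129, 129, 131, 128, 130, 132, 132, 133, 131, 132, 133, 140, 202, 229, 229, 229, 229, 229, 230]
```

```bash
python3 -c "
import cv2
a=cv2.imread('pics/w3.png')[0:220,230:410];b=cv2.imread('pics/w4.png')[0:220,230:410]
import numpy as np
cv2.imwrite('pics/c34.png',cv2.resize(np.hstack([a,b]),None,fx=2.2,fy=2.2,interpolation=cv2.INTER_CUBIC))"
```

```text
(no output)
```

View pics/c34.png

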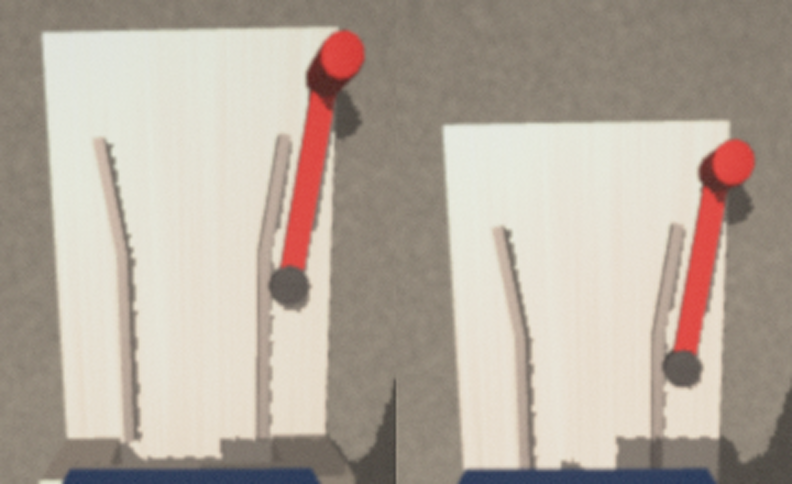

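The crop shows both rails, with the left rail's shadow falling on its inner side. The pivot is at (361,129) in w3 and the knob top at (385,24) in w3 and (382,73) in w4. The floor mouth edge is at rows ~13 and ~55. Next I compute the collector frame.

```bash
python3 - <<'E'
from h import *
def ld(k): d=np.load(f"w{k}.npz"); return d["K"],d["o"],d["M"]
def cross(v,lev,x0):  # first crossing of lev
    for i in range(len(v)-1):
        if (v[i]-lev)*(v[i+1]-lev)<=0 and v[i]!=v[i+1]: return x0+i+(v[i]-lev)/(v[i]-v[i+1])
C={k:ld(k) for k in(3,4)}
def fit(P): vx,vy,x,y=cv2.fitLine(P[:,:2].astype(np.float32),cv2.DIST_HUBER,0,1e-4,1e-4).ravel(); s=np.sign(vx); return np.array([x,y]),np.array([vx,vy])*s
for k in(3,4):
    g=cv2.GaussianBlur(cv2.cvtColor(cv2.imread(f"pics/w{k}.png"),cv2.COLOR_BGR2GRAY),(3,3),0).astype(float)
    rl=range(118,192,3) if k==3 else range(160,206,3)
    L=[];Rr=[];LO=[]
    for r in rl:
        mid=318; row=g[r]
        b=row[mid:270:-1]; # walk left: floor->shadow->rail
        i=int(np.argmin(b[:45])); j=mid-i; xl=cross(g[r,j:j-8:-1],160,0); L.append((j-xl,r)) if xl else 0
        xr=cross(row[mid:365],193,mid); Rr.append((xr,r))
        LO.append((cross(row[j-12:j],200,j-12),r))
    L,Rr,LO=map(np.array,(L,Rr,LO)); Lw,Rw,Ow=onz(C[k],L,.024),onz(C[k],Rr,.024),onz(C[k],LO,.024)
    (a,u),(b,v),(o,_)=fit(Lw),fit(Rw),fit(Ow); d=(u+v)/np.linalg.norm(u+v); n=np.array([-d[1],d[0]])
    print(k,"dirs",np.arctan2(u[1],u[0]).round(4),np.arctan2(v[1],v[0]).round(4),"gap",((b-a)@n).round(4),"railw",((a-o)@n).round(4),"mid offset n·p",((a+b)/2@n).round(4))
    # floor edges
    fe=[];fs=[[],[]]
    for x in range(262,335,6):
        y=cross(g[:90,x],180,0); fe.append((x,y))
    for r in (range(30,190,8) if k==3 else range(70,205,8)):
        y=cross(g[r,235:275],180,235); 
        if y: fs[0].append((y,r))
    for r in (range(140,190,5) if k==3 else range(175,200,5)):
        y=cross(g[r,395:365:-1],170,0)
        if y: fs[1].append((395-y,r))
    F=onz(C[k],np.array(fe),.01); e,w=fit(F); print("  mouth edge heading",(np.arctan(w[1]/w[0])).round(4),"pt",e.round(4),"d·p",(e@d).round(4))
    for s in fs:
        if s: E=onz(C[k],np.array(s),.01); p,w=fit(E); print("  side heading",np.arctan2(w[1],w[0]).round(4),"n·p",(p@n).round(4),len(s))
    print("  d",d.round(4),"angle",np.arctan2(d[1],d[0]).round(4))
for nm,p,q in(("knobtop",(385,25.1),(382.7,73.7)),("pivot",(361,129.5),(358.8+0.6,167.5)),("mouthR",(383.5,12.5),(380.5,55)),("mouthL",(250,14.8),(251,56.5)),("railtipL",(275.5,63.5),(275,104)),("railtipR",(359.5,62),(358,103))): P,e=tri(C[3],p,C[4],q);print(nm,P.round(4),e.round(4))
E
```

```text
3 dirs 0.1335 0.1412 gap 0.0698 railw 0.0046 mid offset n·p -0.1401
  mouth edge heading -1.4259 pt [ 0.4286 -0.1062] d·p 0.41
  side heading 0.1449 n·p -0.2144 20
  side heading 0.1432 n·p -0.0631 10
  d [0.9906 0.1369] angle 0.1374
4 dirs 0.1313 0.1486 gap 0.0702 railw 0.0045 mid offset n·p -0.1417
  mouth edge heading -1.4278 pt [ 0.4274 -0.0989] d·p 0.4095
  side heading 0.146 n·p -0.2159 17
  side heading 0.1346 n·p -0.0645 5
  d [0.9902 0.1395] angle 0.1399
knobtop [ 0.4421 -0.0128  0.0803] 0.0001
pivot [ 0.5422 -0.0153  0.0396] 0.0002
mouthR [ 0.4153 -0.0082  0.0112] 0.0012
mouthL [ 0.436  -0.1564  0.0076] 0.0013
railtipL [ 0.4844 -0.1214  0.0266] 0.002
railtipR [ 0.471  -0.0275  0.0281] 0.0002
```

```bash
python3 - <<'E'
from h import *
def ld(k): d=np.load(f"w{k}.npz"); return d["K"],d["o"],d["M"]
S0={3:([0.6123,-0.0582,0.3565],[0.199,-3.133,0]),4:([0.5687,-0.0636,0.3574],[-0.203,3.135,0])}
for k in(3,4):
    c=ld(k);p,r=S0[k];M=R.from_rotvec(r).as_matrix();p=np.array(p)
    print(k,"pred bottom L/R, top L/R, fin rear top:",proj(c,np.array([[.025,-.032,.0786],[.025,.032,.0786],[.025,-.032,.0286],[.025,.032,.0286],[.02,-.007,-.0174],[.02,.007,-.0174]])@M.T+p).round(1).tolist())
    im=cv2.imread(f"pics/w{k}.png")[...,::-1].copy();H,S,V=hsv(im); m=(H>106)&(H<125)&(S>120)&(V>40)
    for q in(212,214,216,220,230,240,243,248,255): x=np.where(m[q])[0]; x=x[(x>230)&(x<410)]; print(q,x.min() if len(x) else 0,x.max() if len(x) else 0,end="; ")
    f=(V<45)
    for q in(255,262,270): x=np.where(f[q,290:345])[0]+290; print("fin",q,x.min(),x.max(),end=" ")
    print()
d=np.array([np.cos(.142),np.sin(.142)]);n=np.array([-d[1],d[0]]);
h=.619*d-.142*n; print("home",h.round(4)); 
for x in(-.185,-.05): print("TCP at lane x",x,(h+x*d).round(4))
plan([*(h-.185*d),.25],np.pi/2+.142,4)
E
```

```text
3 pred bottom L/R, top L/R, fin rear top: [[260.8, 215.2], [370.2, 215.3], [246.0, 242.8], [384.6, 243.0], [295.0, 298.6], [334.8, 298.7]]
212 0 0; 214 362 369; 216 262 371; 220 261 373; 230 254 379; 240 248 385; 243 248 385; 248 248 384; 255 248 383; fin 255 302 330 fin 262 301 331 fin 270 300 332 
4 pred bottom L/R, top L/R, fin rear top: [[260.8, 215.1], [370.2, 215.3], [246.0, 242.8], [384.6, 242.9], [295.0, 298.5], [334.8, 298.5]]
212 0 0; 214 0 0; 216 270 370; 220 261 374; 230 254 379; 240 248 385; 243 248 385; 248 248 385; 255 248 383; fin 255 302 330 fin 262 301 331 fin 270 300 332 
home [ 0.6329 -0.053 ]
TCP at lane x -0.185 [ 0.4497 -0.0791]
TCP at lane x -0.05 [ 0.5834 -0.06  ]
pos [ 0.5688 -0.0636  0.3572] axes x [-0.992 -0.129 -0.   ] y [-0.129  0.992  0.   ] z [ 0.  0. -1.] j7 1.79 t 7.0 F [-0.7  0.2 -4.4] w 0.15 gf 60.0
slide total [ 0.4   -0.     0.357] per row/4 [ 1.001e-01 -1.000e-04  8.940e-02] mm/row 40.3
dr z total -0.105  tilt dr [0.001 0.001 0.   ]
```

```bash

python3 -m pendant '{"slide":[[0.05,0,0],[0.1,0,0.03],[0.1,0,0.08],[0.1,0,0.1],[0.05,0,0.12],[0,0,0.12],[0,0,0.12],[0,0,0.12],[0,0,0.08],[0,0,0]],"dr":[[0,0,-0.05],[0,0,-0.055],[0,0,0],[0,0,0],[0,0,0],[0,0,0],[0,0,0],[0,0,0],[0,0,0],[0,0,0]],"claw":[0,0,0,0,0,0,0,0,0,0]}'
python3 - <<'E'
from h import *
plan([0.4497,-.0791,.1],np.pi/2+.142,4)
E
```

```text
clock: 8.0
position: [0.4479, -0.0803, 0.1238]
ee_rot: [0.222, -3.128, -0.0]
force: [-1.2, 0.5, -3.2]
width: 0.148
gripper_force: 60.0
pos [ 0.4479 -0.0803  0.1238] axes x [-0.99  -0.141  0.006] y [-0.141  0.99   0.001] z [-0.006 -0.    -1.   ] j7 1.89 t 8.0 F [-1.2  0.5 -3.2] w 0.148 gf 60.0
slide total [-0.007  0.003  0.079] per row/4 [-0.0018  0.0008  0.0198] mm/row 6.0
dr z total -0.001  tilt dr [ 0.006 -0.046  0.   ]
```

```bash

python3 -m pendant '{"slide":[[-0.006,0.003,0.03],[0,0,0.03],[0,0,0.03],[0,0,0.015],[0,0,0],[0,0,0]],"dr":[[0,-0.04,0],[0,0,0],[0,0,0],[0,0,0],[0,0,0],[0,0,0]],"claw":[0,0,0,0,0,0]}'
python3 - <<'E'
from h import *
plan([0.4497,-.0791,.0895],np.pi/2+.142,4)
cv2.imwrite("pics/w5.png",arm.get_image("wrist")[0:360,180:460,::-1])
E
```

```text
clock: 8.6
position: [0.4513, -0.0794, 0.0951]
ee_rot: [-0.223, 3.129, 0.001]
force: [-0.3, -0.1, -4.5]
width: 0.151
gripper_force: 60.0
pos [ 0.4513 -0.0794  0.0951] axes x [-0.99  -0.142 -0.005] y [-0.142  0.99  -0.   ] z [ 0.005  0.001 -1.   ] j7 1.91 t 8.6 F [-0.3 -0.1 -4.5] w 0.151 gf 60.0
slide total [0.005 0.002 0.019] per row/4 [0.0013 0.0005 0.0047] mm/row 1.5
dr z total -0.0  tilt dr [-0.     0.042  0.   ]
```

View pics/w5.png

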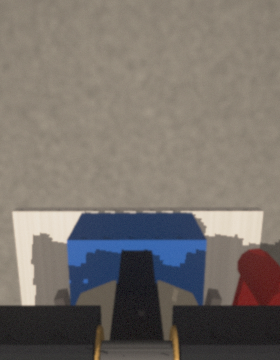

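The wrist view shows the rack low over the floor and centred between the flared rail tips (crop 62 and 212, rack base 80–193). It is parallel to the mouth edge, and the knob is clear at the right. I'll lower it to about 2 mm and slide in.

```bash

python3 -m pendant '{"slide":[[0,0.002,0.012],[-0.02,0,0],[-0.04,0,0],[-0.05,0,0],[-0.05,0,0],[-0.05,0,0],[-0.05,0,0],[-0.04,0,0],[0,0,0],[0,0,0]],"dr":[[0,0.04,0],[0,0,0],[0,0,0],[0,0,0],[0,0,0],[0,0,0],[0,0,0],[0,0,0],[0,0,0],[0,0,0]],"claw":[0,0,0,0,0,0,0,0,0,0]}'
python3 - <<'E'
from h import *
plan([0.5834,-.06,.0905],np.pi/2+.142,4)
E
```

```text
clock: 9.65
position: [0.5399, -0.066, 0.0911]
ee_rot: [0.223, -3.133, 0.0]
force: [-1.3, -0.8, -5.1]
width: 0.147
gripper_force: 60.0
pos [ 0.5399 -0.066   0.0911] axes x [-0.99  -0.142  0.001] y [-0.142  0.99   0.   ] z [-0.001 -0.    -1.   ] j7 1.88 t 9.65 F [-1.3 -0.8 -5.1] w 0.147 gf 60.0
slide total [-0.146 -0.001  0.002] per row/4 [-0.0366 -0.0002  0.0004] mm/row 11.0
dr z total 0.002  tilt dr [ 0.    -0.007  0.   ]
```

```bash

python3 -m pendant '{"slide":[[-0.03,0,0],[-0.04,0,0],[-0.03,0,0],[-0.02,0,0],[-0.01,0,0],[0,0,0],[0,0,0]],"dr":[[0,0,0],[0,0,0],[0,0,0],[0,0,0],[0,0,0],[0,0,0],[0,0,0]],"claw":[0,0,0,0,0,0,0]}'
python3 -m pendant '{"slide":[[0,0,0.005],[-0.005,0,0],[-0.005,0,0],[0,0,0],[0,0,0]],"dr":[[0,0,0],[0,0,0],[0,0,0],[0,0,0],[0,0,0]],"claw":[0,0,0,0,0]}'
python3 - <<'E'
from h import *
plan([0.5834,-.06,.0887],np.pi/2+.142,4)
E
```

```text
clock: 10.35
position: [0.5783, -0.0606, 0.0912]
ee_rot: [0.223, -3.133, -0.0]
force: [0.2, -0.4, -4.5]
width: 0.151
gripper_force: 60.0
clock: 10.85
position: [0.5817, -0.0601, 0.0898]
ee_rot: [-0.223, 3.134, 0.0]
force: [0.4, -0.5, -5.3]
width: 0.145
gripper_force: 60.0
pos [ 0.5817 -0.0601  0.0898] axes x [-0.99  -0.142 -0.   ] y [-0.142  0.99   0.   ] z [ 0.  0. -1.] j7 1.87 t 10.85 F [ 0.4 -0.5 -5.3] w 0.145 gf 60.0
slide total [-0.005 -0.001  0.004] per row/4 [-0.0014 -0.0001  0.0009] mm/row 0.5
dr z total 0.002  tilt dr [0. 0. 0.]
```

Next I push gently to the stop while watching the force.

```bash

python3 -m pendant '{"slide":[[-0.005,0,0.002],[-0.005,0,0],[-0.003,0,0],[0,0,0],[0,0,0]],"dr":[[0,0,0],[0,0,0],[0,0,0],[0,0,0],[0,0,0]],"claw":[0,0,0,0,0]}'
python3 -m pendant '{"slide":[[-0.005,0,0],[-0.003,0,0],[0,0,0],[0,0,0]],"dr":[[0,0,0],[0,0,0],[0,0,0],[0,0,0]],"claw":[0,0,0,0]}'
```

```text
clock: 11.35
position: [0.5856, -0.0595, 0.0892]
ee_rot: [0.223, -3.134, -0.0]
force: [0.4, -0.5, -5.0]
width: 0.154
gripper_force: 60.0
clock: 11.75
position: [0.5861, -0.0595, 0.0889]
ee_rot: [0.222, -3.13, -0.0]
force: [-6.9, 0.2, 0.4]
width: 0.148
gripper_force: 60.0
```

```bash

python3 -m pendant '{"slide":[[0,0,0.002],[0,0,0],[0,0,0],[0,0,0],[0,0,0],[0,0,0],[0,0,0]],"dr":[[0,0,0],[0,0,0],[0,0,0],[0,0,0],[0,0,0],[0,0,0],[0,0,0]],"claw":[0,0,0.4,0.4,0.4,0.4,0.4]}' && python3 -m pendant '{"slide":[[0,0,-0.02],[0,0,-0.08],[0,0,-0.12],[0,0,-0.14],[0,0,-0.14],[0.1,0,-0.1],[0.12,0,0],[0.04,0,0],[0,0,0],[0,0,0]],"dr":[[0,0,0],[0,0,0],[0,0,0],[0,0,0],[0,0,0],[0,0,0],[0,0,0],[0,0,0],[0,0,0],[0,0,0]],"claw":[0.4,0.4,0.4,0.4,0.4,0.4,0.4,0.4,0.4,0.4]}'
python3 - <<'E'
from h import *
plan([0.5834,-.06,.0887],np.pi/2+.142,4)
c=cal("wrist"); im=arm.get_image("wrist");cv2.imwrite("pics/w6.png",im[...,::-1]); np.savez("w6.npz",K=c[0],o=c[1],M=c[2])
E
```

```text
clock: 12.45
position: [0.5882, -0.0592, 0.0887]
ee_rot: [-0.223, 3.133, 0.0]
force: [0.7, -0.4, -0.1]
width: 0.396
gripper_force: 0.0
clock: 13.45
position: [0.5114, -0.0699, 0.2687]
ee_rot: [-0.224, 3.133, 0.0]
force: [0.2, 0.2, -0.0]
width: 0.399
gripper_force: 0.0
pos [ 0.5114 -0.0699  0.2687] axes x [-0.99  -0.142 -0.001] y [-0.142  0.99   0.   ] z [ 0.001  0.    -1.   ] j7 1.82 t 13.45 F [ 0.2  0.2 -0. ] w 0.399 gf 0.0
slide total [-0.242 -0.001  0.6  ] per row/4 [-0.0605 -0.0004  0.1501] mm/row 48.5
dr z total 0.004  tilt dr [0.001 0.006 0.   ]
```

View pics/w6.png

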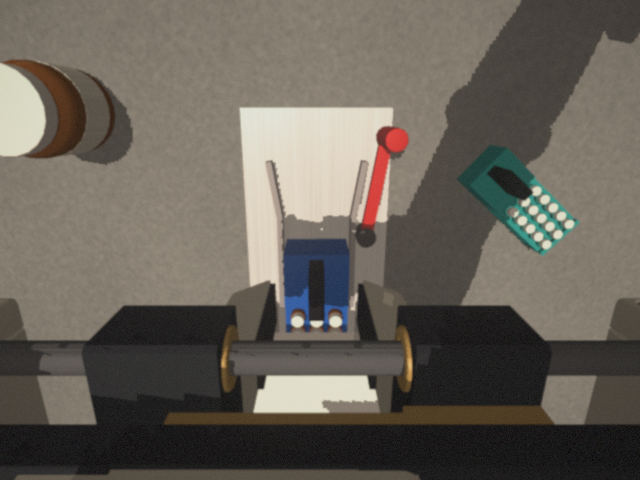

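The rack is home between the rails and parallel to the lane (rear edge row 240, fin at (317,290)). The latch knob top is at (396,139), and the jar and the turquoise rack are untouched. Next I check the numbers and plan the knob pinch.

```bash
python3 - <<'E'
from h import *
D=np.load("w6.npz");c=(D["K"],D["o"],D["M"])
d=np.array([np.cos(.142),np.sin(.142)]);n=np.array([-d[1],d[0]]);h=.619*d-.142*n
lane=lambda P:np.c_[(P[:,:2]-h)@d,(P[:,:2]-h)@n].round(4).tolist()
im=cv2.imread("pics/w6.png")[...,::-1].copy();H,S,V=hsv(im)
for a,p,m in blobs(((H<6)|(H>174))&(S>170)&(V>90),60)[:2]: print("red",a,p.round(1),onz(c,p,.082).round(4),lane(onz(c,p,.082)))
m=(H>106)&(H<125)&(S>110)&(V>30);m[300:]=0
a,p,q=blobs(m,500)[0]
for r in(242,250,258,266,280): x=np.where(q[r])[0];print(r,x.min(),x.max(),lane(onz(c,[(x.min(),r),(x.max()+1,r)],.06)))
x=np.where(q[:,317])[0];print("rear bottom row",x.min(),lane(onz(c,[(317,x.min())],.01)))
f=(V<45)&(S<140)
for r in(265,285,300): x=np.where(f[r,290:345])[0]+290; print("fin",r,x.min(),x.max())
x=np.where(f[240:310,316])[0]+240;print("fin rear row",x.min(),lane(onz(c,[(316,x.min())],.106)))
print("pivot",lane(onz(c,[(366,236)],.04)))
for q_ in(1.74,1.4,1.0,.6,.3,0): print(q_,(h+(-.085-.1*np.sin(q_))*d+(.05-.1*np.cos(q_))*n).round(4))
plan([.4421,-.0128,.13],None,4)
E
```

```text
red 816 [375.8 186.4] [[ 0.4824 -0.0223  0.082 ]] [[-0.1447, 0.0516]]
red 388 [396.1 139.7] [[ 0.4418 -0.0131  0.082 ]] [[-0.1835, 0.0665]]Traceback (most recent call last):
  File "<stdin>", line 9, in <module>
    return umr_minimum(a, axis, None, out, keepdims, initial, where)
ValueError: zero-size array to reduction operation minimum which has no identity
```

```bash
python3 - <<'E'
from h import *
D=np.load("w6.npz");c=(D["K"],D["o"],D["M"])
d=np.array([np.cos(.142),np.sin(.142)]);n=np.array([-d[1],d[0]]);h=.619*d-.142*n
lane=lambda P:np.c_[(P[:,:2]-h)@d,(P[:,:2]-h)@n].round(4).tolist()
im=cv2.imread("pics/w6.png")[...,::-1].copy();H,S,V=hsv(im)
q=(H>104)&(H<127)&(S>110)&(V>20);q[310:]=0;q[:,:275]=0;q[:,360:]=0
for r in(243,250,258,270,285):
    x=np.where(q[r])[0]
    if len(x):print(r,x.min(),x.max(),lane(onz(c,[(x.min(),r),(x.max()+1,r)],.06)))
x=np.where(q[:,300])[0];print("rear bottom row",x.min(),lane(onz(c,[(300,x.min())],.01)))
print("pivot",lane(onz(c,[(366,236)],.04)))
for q_ in(1.74,1.4,1.0,.6,.3,0): print(q_,(h+(-.085-.1*np.sin(q_))*d+(.05-.1*np.cos(q_))*n).round(4))
plan([.4421,-.0128,.13],None,4)
E
```

```text
243 327 333 [[-0.0859, 0.0112], [-0.0859, 0.0178]]
250 316 346 [[-0.0788, 0.0007], [-0.0788, 0.0304]]
258 285 348 [[-0.0705, -0.0293], [-0.0706, 0.0326]]
270 285 347 [[-0.0579, -0.0296], [-0.0581, 0.032]]
285 285 347 [[-0.0419, -0.0299], [-0.042, 0.0324]]
rear bottom row 255 [[-0.0547, -0.017]]
pivot [[-0.0866, 0.0508]]
1.74 [ 0.4417 -0.0128]
1.4 [ 0.4465 -0.0463]
1.0 [ 0.466  -0.0809]
0.6 [ 0.4974 -0.1052]
0.3 [ 0.5259 -0.1143]
0 [ 0.5558 -0.1145]
pos [ 0.5117 -0.0698  0.2685] axes x [-0.99  -0.142 -0.   ] y [-0.142  0.99   0.   ] z [ 0.  0. -1.] j7 1.82 t 13.5 F [ 1.   0.4 -0.4] w 0.401 gf 0.0
slide total [0.203 0.221 0.462] per row/4 [0.0507 0.0553 0.1154] mm/row 41.3
```

```bash

python3 -m pendant '{"slide":[[0.05,0.05,0],[0.05,0.06,0],[0.05,0.06,0.05],[0.05,0.05,0.1],[0,0,0.12],[0,0,0.12],[0,0,0.07],[0,0,0],[0,0,0]],"dr":[[0,0,0],[0,0,0],[0,0,0],[0,0,0],[0,0,0],[0,0,0],[0,0,0],[0,0,0],[0,0,0]],"claw":[0.5,0.5,0.5,0.5,0.5,0.5,0.5,0.5,0.5]}'
python3 - <<'E'
from h import *
plan([.4419,-.013,.08],None,4)
E
```

```text
clock: 14.4
position: [0.4427, -0.0133, 0.1306]
ee_rot: [0.223, -3.133, 0.0]
force: [0.0, -0.3, -0.2]
width: 0.5
gripper_force: 0.0
pos [ 0.4427 -0.0133  0.1306] axes x [-0.99  -0.142  0.001] y [-0.142  0.99  -0.   ] z [-0.001 -0.    -1.   ] j7 1.71 t 14.4 F [ 0.  -0.3 -0.2] w 0.5 gf 0.0
slide total [0.002 0.001 0.169] per row/4 [0.0006 0.0003 0.0422] mm/row 12.7
```

```bash

python3 -m pendant '{"slide":[[0.002,0.001,0.05],[0,0,0.06],[0,0,0.06],[0,0,0],[0,0,0],[0,0,0],[0,0,0],[0,0,0]],"dr":[[0,0,0],[0,0,0],[0,0,0],[0,0,0],[0,0,0],[0,0,0],[0,0,0],[0,0,0]],"claw":[0.5,0.5,0.5,0.5,0,0,0,0]}' 12
python3 - <<'E'
from h import *
plan([.4419,-.013,.08],None,4)
q=np.linspace(1.735,0,19);x=-.085-.1*np.sin(q);y=.05-.1*np.cos(q)
print(np.c_[-np.diff(x)/.3,np.diff(y)/.3].round(3).tolist())
E
```

```text
clock: 15.2
position: [0.4419, -0.0131, 0.0803]
ee_rot: [-0.223, 3.132, 0.0]
force: [0.3, -0.1, 2.2]
width: 0.21
gripper_force: 12.0
pos [ 0.4419 -0.0131  0.0803] axes x [-0.99  -0.142 -0.001] y [-0.142  0.99   0.   ] z [ 0.001  0.    -1.   ] j7 1.75 t 15.2 F [ 0.3 -0.1  2.2] w 0.21 gf 12.0
slide total [-0.     0.     0.001] per row/4 [-0.      0.0001  0.0003] mm/row 0.1
[[0.004, -0.032], [0.001, -0.032], [-0.002, -0.032], [-0.006, -0.032], [-0.009, -0.031], [-0.011, -0.03], [-0.014, -0.029], [-0.017, -0.027], [-0.02, -0.025], [-0.022, -0.023], [-0.024, -0.021], [-0.026, -0.019], [-0.028, -0.016], [-0.029, -0.013], [-0.03, -0.011], [-0.031, -0.008], [-0.032, -0.005], [-0.032, -0.002]]
```

```bash

python3 -m pendant '{"slide":[[0.004,-0.032,0],[0.001,-0.032,0],[-0.002,-0.032,0],[-0.006,-0.032,0],[-0.009,-0.031,0],[-0.011,-0.03,0],[-0.014,-0.029,0],[-0.017,-0.027,0],[-0.02,-0.025,0],[0,0,0]],"dr":[[0,0,0],[0,0,0],[0,0,0],[0,0,0],[0,0,0],[0,0,0],[0,0,0],[0,0,0],[0,0,0],[0,0,0]],"claw":[0,0,0,0,0,0,0,0,0,0]}'
python3 - <<'E'
from h import *
plan([.4752,-.0904,.08],np.pi/2+.142,1)
E
```

```text
clock: 16.2
position: [0.4759, -0.0915, 0.0797]
ee_rot: [-0.221, 3.133, -0.001]
force: [-1.2, 0.1, 5.9]
width: 0.21
gripper_force: 12.0
pos [ 0.4759 -0.0915  0.0797] axes x [-0.99  -0.141 -0.001] y [-0.141  0.99  -0.001] z [ 0.001 -0.001 -1.   ] j7 1.92 t 16.2 F [-1.2  0.1  5.9] w 0.21 gf 12.0
slide total [ 0.002  0.004 -0.001] per row/1 [ 0.0017  0.0038 -0.0009] mm/row 1.3
dr z total -0.008  tilt dr [-0.006  0.008  0.   ]
```

```bash

python3 -m pendant '{"slide":[[-0.022,-0.023,0],[-0.024,-0.021,0],[-0.026,-0.019,0],[-0.028,-0.016,0],[-0.029,-0.013,0],[-0.03,-0.011,0],[-0.031,-0.008,0],[-0.032,-0.005,0],[-0.025,-0.002,0],[0,0,0]],"dr":[[0,0,0],[0,0,0],[0,0,0],[0,0,0],[0,0,0],[0,0,0],[0,0,0],[0,0,0],[0,0,0],[0,0,0]],"claw":[0,0,0,0,0,0,0,0,0,0]}'
python3 -m pendant '{"slide":[[-0.007,0,0],[-0.007,0,0],[-0.007,0,0],[0,0,0],[0,0,0]],"dr":[[0,0,0],[0,0,0],[0,0,0],[0,0,0],[0,0,0]],"claw":[0,0,0,0,0]}'
python3 - <<'E'
from h import *
plan([.5558,-.1145,.08],np.pi/2+.142,1)
E
```

```text
clock: 17.2
position: [0.5545, -0.1145, 0.0795]
ee_rot: [-0.224, 3.133, -0.0]
force: [-1.0, 1.9, 3.0]
width: 0.213
gripper_force: 12.0
clock: 17.7
position: [0.5567, -0.1141, 0.0793]
ee_rot: [0.221, -3.129, -0.001]
force: [-9.5, 2.0, 10.0]
width: 0.218
gripper_force: 12.0
pos [ 0.5567 -0.1141  0.0793] axes x [-0.99  -0.141  0.005] y [-0.141  0.99   0.001] z [-0.005  0.    -1.   ] j7 1.95 t 17.7 F [-9.5  2.  10. ] w 0.218 gf 12.0
slide total [ 0.003 -0.001 -0.002] per row/1 [ 0.003  -0.0008 -0.0023] mm/row 1.2
dr z total -0.007  tilt dr [ 0.009 -0.04   0.   ]
```

```bash

python3 -m pendant '{"slide":[[0.003,0,0],[0,0,0],[0,0,0],[0,0,0],[0,0,-0.03],[0,0,-0.08],[0,0,-0.13],[0,0,-0.14],[0,0,-0.14],[0,0,-0.1]],"dr":[[0,0,0],[0,0,0],[0,0,0],[0,0,0],[0,0,0],[0,0,0],[0,0,0],[0,0,0],[0,0,0],[0,0,0]],"claw":[0.35,0.35,0.35,0.35,0.35,0.35,0.35,0.35,0.35,0.35]}'
python3 -m pendant '{"slide":[[0.08,0,0],[0.12,0.05,0],[0.05,0.07,0],[0,0,0],[0,0,0]],"dr":[[0,0,0],[0,0,0],[0,0,0],[0,0,0],[0,0,0]],"claw":[0.35,0.35,0.35,0.35,0.35]}'
python3 - <<'E'
from h import *
plan([.5558,-.1145,.08],np.pi/2+.142,1)
c=cal("wrist"); im=arm.get_image("wrist");cv2.imwrite("pics/w7.png",im[...,::-1])
d=np.array([np.cos(.142),np.sin(.142)]);n=np.array([-d[1],d[0]]);h=.619*d-.142*n
lane=lambda P:np.c_[(P[:,:2]-h)@d,(P[:,:2]-h)@n].round(4).tolist()
H,S,V=hsv(im)
for a,p,m in blobs(((H<6)|(H>174))&(S>170)&(V>60),60)[:3]: print("red",a,p.round(1),lane(onz(c,p,.082)),lane(onz(c,p,.036)))
E
```

```text
clock: 18.7
position: [0.5591, -0.1143, 0.2694]
ee_rot: [-0.222, 3.13, -0.001]
force: [-0.5, 0.5, -0.3]
width: 0.351
gripper_force: 0.0
clock: 19.2
position: [0.4794, -0.0889, 0.2665]
ee_rot: [-0.224, 3.132, -0.0]
force: [-0.1, 0.3, 0.7]
width: 0.348
gripper_force: 0.0
pos [ 0.4794 -0.0889  0.2665] axes x [-0.99  -0.142 -0.002] y [-0.142  0.99  -0.   ] z [ 0.002  0.    -1.   ] j7 1.84 t 19.2 F [-0.1  0.3  0.7] w 0.348 gf 0.0
slide total [-0.239 -0.121  0.622] per row/1 [-0.2387 -0.1208  0.6221] mm/row 203.2
dr z total 0.008  tilt dr [-0.001  0.014  0.   ]
red 72 [361.2 268.8] [[-0.1036, 0.0275]] [[-0.0843, 0.0333]]
```

View pics/w7.png

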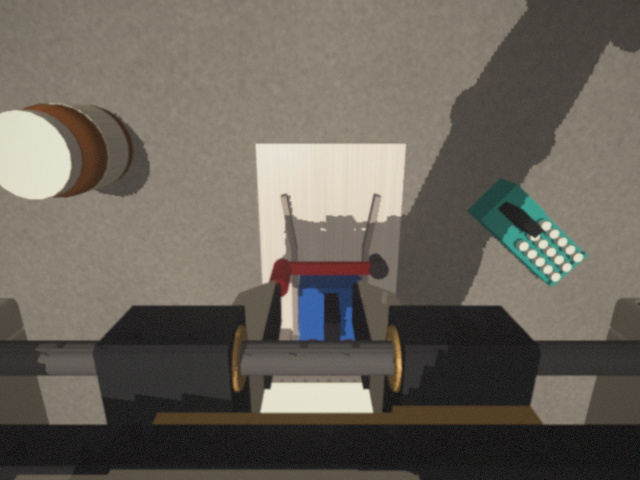

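The bar lies straight across the lane behind the rack: pivot (378,267), knob (282,272), bar centre at lane x = -0.084 for a shut value of -0.085. The rack is home and the gripper is clear, so I'm handing in.

```bash
python3 -c "
from cell import arm
print(arm.sign_off())"
```

```text
the job is handed in; nothing more can be done
None
```

The rack is fully home against the end stop, the red latch is swung shut behind it, and the job is handed in at about 19 s with the gripper clear; the hand-in returned no pass/fail result.

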